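# Fold down a ratchet work rest on the welding table

## Robot

A 6-joint arm with a two-finger parallel gripper is mounted at the origin on the work surface. World frame = base frame: x ahead of the robot, y to its left, z up, the work surface at z = 0. Lengths are in m, angles in rad, forces in N, time in s.
With the tool pointing down it reaches from about 0.35 to 0.875 m from the base axis. Payload 4.2 kg.
Tool frame: the origin (TCP) lies midway between the tips of the shut fingers; the grasp point (between the pads) lies 19 mm behind it; z points along the fingers, y is the line along which they close (so a half turn about z gives the same grasp; the last joint's range is limited). The gripper opens to 85 mm and grips with 20 to 120 N. Pads are 22 mm wide; open, the fingers measure 114 mm over their backs; the gripper's body (76 mm by 85 mm) begins 54 mm behind the grasp point. The pads swing forward as they close: fully open they stand 13 mm farther back than shut.
Start: joints at [-1.002, 0.385, 0.008, 0, -1.194, -0.259], TCP at [0.191, -0.595, 0.231] pointing down, gripper open.
Joint ranges: [-3.14, 3.14], [-1.21, 2.06], [-1.07, 1.41], [-3.16, 2.05], [-2.99, -0.16], [-3.1, 3.1]. Speed limits (rad/s): [2.79, 2.79, 3.14, 3.14, 3.14, 3.14].

## Interface

Orientations are given as [roll, pitch, yaw] about the fixed x, y, z axes, in that order (R = Rz(yaw) Ry(pitch) Rx(roll)).
In Python, from bench import arm gives the robot as it stands.
- The arm moves only by the tool servo_tool, never from a script. Its argument "deltas" is a list of rows, each an object with "claw": the closure, from -1 (fully open) to 1 (shut); "linear": the shift along the tool's x, y, z in mm, a list of three; "turn": the turn about the tool's z in rad. A call has 1 to 8 rows; each row is the pose to reach, as a shift and turn from the pose commanded when the call began, along the tool's axes at that moment; what a row does not reach only later rows make up. A row lasts 1/10 s, in which the tool goes at most 50 mm and 8.59 degrees, less where a joint would pass 70% of its speed; a pose out of reach is approached as far as the arm can. A call with a gripper value outside its range is refused whole. The fingers move at their own pace and stop on an object; "squeeze" is the grip in N (left out, the last holds). Time passes only in rows, so rows that repeat a pose let the fingers close. It gives the time, the measured TCP pose, the force, the opening and the grip force at its end, in the units of the state.
- arm.get_state(): the state, without advancing time (a new reading comes with each control period).
- arm.camera(name): name is "scene" or "top" or "wrist"; returns (picture, depth): 420x560x3 uint8, red, green, blue; 420x560 float32, m along the optical axis (not along the pixel's ray), 0 where there is no reading.
- arm.camera_model(name): a dict with "mtx" (3x3 intrinsics, pixels), "R" (3x3) and "t" (3): a world point X has camera coordinates R X + t. Camera axes: x right, y down, z forward; pixel columns grow to the right and rows downward; lengths in m; the calibration is good to about 2 mm. A picture is of the moment at which its call begins: read the wrist's pose just before it. camera_model takes no time and is no camera call; for the wrist camera it gives the pose at the moment of the call.
- arm.job_done(): hands the job in; it is judged then, once.
Trained networks look in the newest picture that a camera, given by its name, has taken for a name from the list of things; names that differ only in an ending like _2 or _b are one class to them, and where a whole thing is asked for, a point or a joint stands for the part that bears it (a point fixed in the world has none). Each returns a list of dicts, best first, with "score" (0 to 1); they miss things now and then, are a little off and sometimes report something else, mostly with a low value. They report only what shows in the picture. A call takes as long as a camera call.
- arm.boxes_of(camera, thing): "extent" ([left, top, right, bottom] in pixels, round what is visible of it).
- arm.landmark_of(camera, thing): "pixel" ([column, row] in pixels: a listed point, or the origin of a listed thing).
The state is a dict: "t": time; "joint_positions": joint angles; "dq": joint speeds; "joint_efforts": joint torques, N m; "tcp_pos": TCP position; "tcp_rot": TCP orientation; "contact_force": force on the tool from outside, world axes, zero at the start; "wrist_torque": the same for the moment, N m; "width": finger opening in m; "finger_force": force on a finger pad.
Only numpy, scipy, OpenCV 4.12 (cv2) and the standard library are available. Lean on these libraries where they do the work, as an engineer would, in place of code of your own. Each camera call takes 0.05 s, during which the arm holds its last target. There are 200 camera calls.

## Task

Clear the torch's path by folding down the ratchet work rest with the orange paddle: with closed fingertips press its orange pedal all the way down so that the pawl lets go of the teeth (it stays down), then push the orange paddle down until the arm lies level on its stop. Grasp and lift nothing, and leave the blue rest and the loose things on the table where they are.

Things in the scene. Friction and masses are not known exactly. Their poses are not given: they have to be found in the camera images.
- orange_rest: Work rest with ORANGE paddle and pedal, bolted down. Origin: underside of its grey base (250 x 90 x 8 mm), below the arm hinge (105 mm up); z up. The arm reaches to local -x, the pedal lies on local +x; hinges run along local y. Uprights beside the hinge: 58 mm apart outside, 120 mm high. The stop under the arm is a grey post with rubber top (local x -94 to -116 mm, 96.5 mm high).
- orange_hinge (a point): Centre of the orange rest's arm hinge, 105 mm above the table.
- orange_paddle (a point): Middle of the top face of the orange paddle (62 long, 34 wide, 6 mm thick) at the end of the steel arm: 105 mm out from the hinge along the arm, 14 mm above the arm's centre line; paddle ends 135 mm from the hinge. About 0.2 m above the table while the arm is up, 119 mm when it lies level on its stop.
- orange_pedal (a point): Middle of the top face of the orange pawl pedal (40 mm along local x, 34 wide, 7 thick), 90 mm from the arm hinge on local +x; 80 to 85 mm above the table while the pawl is engaged, about 49 mm when fully down. It swings about a pin 150 mm away towards local -x, 66 mm above the table.
- orange_arm (a joint): Angle of the orange arm in rad: near 0 (-0.1 to 0.1) at the start, about 52 degrees above level, grows as it is pushed down, 0.90 = level on its stop (end of travel). While the pawl is engaged it moves no farther down than about 0.15 (a little give if forced). Stiff hinge: takes about 3 to 6 N at the paddle and stays where it is left.
- orange_pawl (a joint): Angle of the orange pawl in rad: 0 to 0.03 = engaged in the teeth, 0.24 = pedal fully down (end of travel). The teeth are free of it above about 0.18. Takes about 3 N at the pedal; stiff, with no return spring, so it stays where it is left.
- blue_rest: The BLUE rest's counterpart, same shape, sizes and meaning as orange_rest (with blue paddle and pedal). To be left as it is.
- blue_paddle (a point): The BLUE rest's counterpart, same shape, sizes and meaning as orange_paddle (with blue paddle and pedal). To be left as it is.
- blue_pedal (a point): The BLUE rest's counterpart, same shape, sizes and meaning as orange_pedal (with blue paddle and pedal). To be left as it is.
- blue_arm (a joint): The BLUE rest's counterpart, same shape, sizes and meaning as orange_arm (with blue paddle and pedal). To be left as it is.
- blue_pawl (a joint): The BLUE rest's counterpart, same shape, sizes and meaning as orange_pawl (with blue paddle and pedal). To be left as it is.
- magnet: Small loose red and steel welding magnet, 48 x 38 x 21 mm, lying between the two rests; origin under its centre.
- hammer: Loose chipping hammer lying to the left of the rests; handle towards local -x.
- brush: Loose brush lying to the right of the rests; handle towards local -x.
- wrench: Loose steel wrench lying at the far left; handle towards local -x.
- spray: Loose green spray can, 58 mm across, 170 mm tall, near the right edge; origin under its centre.
- jar: Loose amber jar with steel cap, 60 mm across, 75 mm tall, right and beyond the rests; origin under its centre.
- tube: Loose offcut of square steel tube, 120 x 40 x 40 mm, lying beyond the rests; origin under its centre.

How it is judged:
By the outcome, as a careful person would: the job done as asked, in the order asked, and still so for the second after the job is handed in, with the robot touching nothing.
It also fails if it takes over 40 s, if anything falls off the work surface, if the arm or the gripper's body presses on something with over 40 N, if the wrist force passes 120 N, or if a joint passes its speed limit or range.

## Working session

There is one attempt and no reset: what is moved stays moved. The work goes in short steps, Python scripts to look and compute and a tool call to move; the robot and the scene stay as the last step left them, time stands still between calls to the robot, and variables do not carry over. Pictures are saved under pics/ and viewed, at most 10 in all, crops included, and the job is handed in when it is done.

Besides the shell and the picture viewer there is one more tool, called after "Request:" by a JSON object that holds its "fn" and its "kwargs", one argument or row to a line. servo_tool: Moves the arm, as the interface text tells. Its arguments: {"type":"object","properties":{"deltas":{"type":"array","items":{"type":"object","properties":{"claw":{"type":"number"},"linear":{"type":"array","items":{"type":"number"}},"turn":{"type":"number"}}}},"squeeze":{"type":"number"}},"required":["deltas"]}

```bash
ls; mkdir -p pics
cat > h.py <<'E'
from bench import arm
import numpy as np, cv2
def pt(d,m,px,r=2):
    c,rw=int(round(px[0])),int(round(px[1]))
    p=d[max(0,rw-r):rw+r+1,max(0,c-r):c+r+1]; p=p[p>0]
    if len(p)==0: return None
    z=np.median(p)
    v=np.linalg.inv(m["mtx"])@[px[0],px[1],1]*z
    return np.array(m["R"]).T@(v-np.array(m["t"]))
E
python3 - <<'E'
from h import *
for cam in ("scene","top"):
    im,d=arm.camera(cam); m=arm.camera_model(cam)
    cv2.imwrite(f"pics/{cam}0.png",im[:,:,::-1])
    print(cam,"campos",-np.array(m["R"]).T@np.array(m["t"]))
    for n in ("orange_hinge","orange_paddle","orange_pedal","orange_rest","blue_paddle","blue_pedal","blue_rest"):
        for l in arm.landmark_of(cam,n)[:2]:
            print(n,round(l["score"],2),np.round(l["pixel"],0),np.round(pt(d,m,l["pixel"]),3))
s=arm.get_state();print(s["t"],s["tcp_pos"],s["tcp_rot"],s["contact_force"])
E
```

```text
pics
scene campos [1.52137937 0.11916354 0.96830319]
orange_hinge 0.82 [341. 203.] [0.538 0.164 0.123]
orange_pedal 0.67 [215. 160.] [ 0.477 -0.218  0.196]
orange_pedal 0.44 [335. 229.] [0.606 0.153 0.082]
orange_rest 0.74 [335. 227.] [0.599 0.151 0.082]
blue_paddle 0.72 [216. 163.] [ 0.481 -0.212  0.188]
blue_paddle 0.62 [348. 169.] [0.461 0.175 0.189]
blue_pedal 0.55 [210. 218.] [ 0.605 -0.214  0.079]
blue_pedal 0.21 [458. 244.] [0.546 0.526 0.005]
blue_rest 0.76 [217. 224.] [ 0.552 -0.213  0.007]
blue_rest 0.72 [336. 227.] [0.599 0.155 0.081]
top campos [ 0.40532255 -0.0166698   1.99793537]
orange_hinge 0.52 [236. 228.] [0.522 0.156 0.127]
orange_paddle 0.6 [229. 249.] [0.441 0.173 0.21 ]
orange_pedal 0.51 [237. 227.] [0.527 0.157 0.109]
orange_rest 0.6 [238. 236.] [0.498 0.16  0.006]
blue_paddle 0.68 [336. 243.] [ 0.472 -0.211  0.198]
blue_pedal 0.43 [335. 207.] [ 0.615 -0.217  0.082]
blue_rest 0.58 [331. 231.] [ 0.52  -0.198  0.115]
blue_rest 0.56 [236. 230.] [0.516 0.158 0.124]
0.8 [ 0.19056433 -0.59520057  0.23134436] [-3.14156660e+00  4.04779511e-05 -2.83179548e+00] [-0.1096528   0.27784724  0.19870997]
```

View pics/scene0.png

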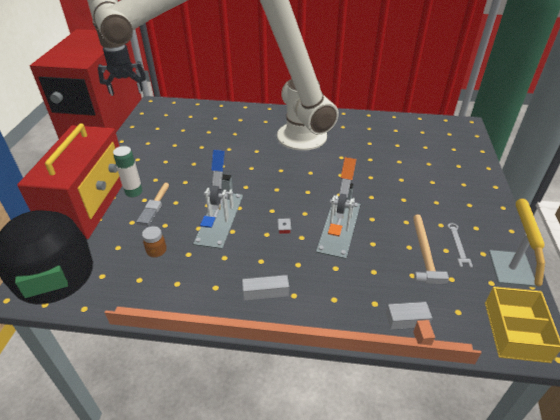

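View pics/top0.png

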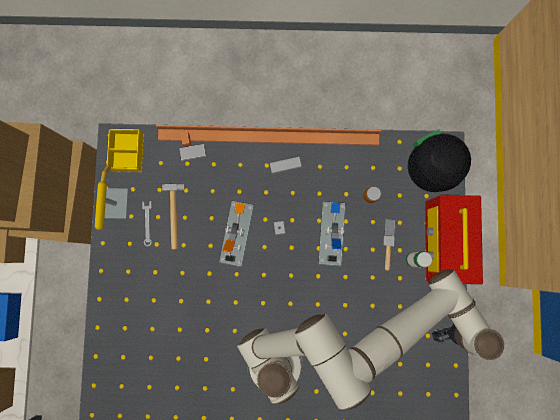

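The scene view shows the orange rest with its pedal at (335,230) and paddle at (348,168). In the top view they are at (239,209) and (229,246). Several network labels mix up orange and blue, so I'll segment by colour.

Run:
```python
from h import *
for cam,bx in (("scene",(310,150,375,260)),("top",(215,198,258,270))):
    im,d=arm.camera(cam); m=arm.camera_model(cam)
    hsv=cv2.cvtColor(im,cv2.COLOR_RGB2HSV)
    mk=cv2.inRange(hsv,(5,150,120),(18,255,255)); M=np.zeros_like(mk); M[bx[1]:bx[3],bx[0]:bx[2]]=mk[bx[1]:bx[3],bx[0]:bx[2]]
    n,l,st,c=cv2.connectedComponentsWithStats(M)
    for i in range(1,n):
        if st[i,4]<15: continue
        v,u=np.nonzero(l==i); P=np.array([pt(d,m,(a,b),0) for a,b in zip(u,v) if d[b,a]>0])
        print(cam,c[i].round(1),st[i],"mean",P.mean(0).round(3),"lo",np.percentile(P,5,axis=0).round(3),"hi",np.percentile(P,95,axis=0).round(3))
    # rest base: grey-ish low points
    v,u=np.mgrid[bx[1]-5:bx[3]+10,bx[0]-10:bx[2]+10]; u=u.ravel();v=v.ravel();k=d[v,u]>0;u,v=u[k],v[k]
    P=np.array([pt(d,m,(a,b),0) for a,b in zip(u,v)])
    g=im[v,u].astype(int); sel=(P[:,2]<.02)&(g.min(1)>110)
    r=cv2.minAreaRect(P[sel][:,:2].astype(np.float32)*1000); print("base",sel.sum(),r)
    hi=(P[:,2]>.1)&(P[:,2]<.13); print("upr",P[hi].mean(0) if hi.any() else 0)
```

```text
scene [348.  168.1] [341 158  15  22 226] mean [0.456 0.176 0.188] lo [0.439 0.161 0.17 ] hi [0.477 0.191 0.21 ]
scene [334.6 229.2] [328 224  14  12 114] mean [0.607 0.152 0.081] lo [0.59  0.137 0.078] hi [0.625 0.166 0.085]
base 1247 ((349.74591064453125, 138.19847106933594), (596.289794921875, 169.065185546875), 10.944212913513184)
upr [0.5278607  0.16686406 0.11436773]
top [239.4 207.7] [235 202  10  12  89] mean [0.603 0.152 0.084] lo [0.586 0.138 0.074] hi [0.621 0.167 0.093]
top [228.5 245.6] [223 239  12  14 110] mean [0.454 0.176 0.196] lo [0.434 0.161 0.173] hi [0.473 0.191 0.216]
base 820 ((509.74029541015625, 168.22549438476562), (90.3331069946289, 249.0893096923828), 80.29539489746094)
upr [0.50797063 0.1671784  0.11614726]
```

The colours give:

| Point | Position (m) |
|---|---|
| Pedal | ≈ (0.605, 0.152, 0.083) |
| Paddle | ≈ (0.455, 0.176, 0.195) |

The rest's yaw is ≈ -0.16, and the heights and the hinge spacing agree with the given sizes. I'll raise the arm, shut the fingers and align with the rest.

Request:
{"fn": "servo_tool", "kwargs": {
  "deltas": [
    {"claw": 1, "linear": [0, 0, -50], "turn": 0},
    {"claw": 1, "linear": [0, 0, -100], "turn": 0},
    {"claw": 1, "linear": [0, 0, -120], "turn": 0.15},
    {"claw": 1, "linear": [0, 0, -120], "turn": 0.3},
    {"claw": 1, "linear": [0, 0, -120], "turn": 0.47},
    {"claw": 1, "linear": [0, 0, -120], "turn": 0.47}
  ],
  "squeeze": 20
}}

```text
t: 1.5
tcp_pos: [0.1905, -0.5951, 0.3515]
tcp_rot: [-3.141, 0.0, 2.981]
contact_force: [-0.1, -0.5, -0.3]
width: 0.0004
finger_force: 0.0
```

```bash
cat >> h.py <<'E'
from scipy.spatial.transform import Rotation as Ro
def rel(target):
    s=arm.get_state(); R=Ro.from_euler("xyz",s["tcp_rot"]).as_matrix()
    print("t",round(s["t"],2),"tcp",np.round(s["tcp_pos"],4),"rot",np.round(s["tcp_rot"],3),"F",np.round(s["contact_force"],1),"w",round(s["width"],4))
    for T in np.atleast_2d(target): print("delta mm",np.round(R.T@(T-np.array(s["tcp_pos"]))*1000,1))
ax=np.array([np.cos(-.16),np.sin(-.16),0]); H=np.array([.605,.152,0])-.09*ax
def loc(x,z): return H+ax*x+np.array([0,0,z])
E
python3 -c "
from h import *
print(H); rel([loc(.096,.35),loc(.096,.18)]); print(arm.get_state()['joint_positions'])"
```

```text
[0.51614954 0.16633864 0.        ]
t 1.5 tcp [ 0.1905 -0.5951  0.3515] rot [-3.141  0.     2.981] F [-0.1 -0.5 -0.3] w 0.0004
delta mm [-295.3  803.9    1.5]
delta mm [-295.2  803.9  171.5]
[-1.00240402e+00  3.33056654e-01  2.25551116e-01 -1.32207000e-04
 -1.46301582e+00 -7.29410380e-01]
```

Request:
{"fn": "servo_tool", "kwargs": {
  "deltas": [
    {"claw": 1, "linear": [-18, 47, 0], "turn": 0},
    {"claw": 1, "linear": [-36, 93, 0], "turn": 0},
    {"claw": 1, "linear": [-54, 140, 0], "turn": 0},
    {"claw": 1, "linear": [-70, 186, 0], "turn": 0},
    {"claw": 1, "linear": [-87, 232, 0], "turn": 0},
    {"claw": 1, "linear": [-104, 279, 0], "turn": 0},
    {"claw": 1, "linear": [-122, 325, 0], "turn": 0},
    {"claw": 1, "linear": [-140, 371, 0], "turn": 0}
  ]
}}

```text
t: 2.3
tcp_pos: [0.3884, -0.2494, 0.3516]
tcp_rot: [-3.141, 0.001, 2.984]
contact_force: [0.7, -0.3, 0.5]
width: 0.0003
finger_force: 0.0
```

Request:
{"fn": "servo_tool", "kwargs": {
  "deltas": [
    {"claw": 1, "linear": [-18, 47, 0], "turn": 0},
    {"claw": 1, "linear": [-36, 93, 0], "turn": 0},
    {"claw": 1, "linear": [-54, 140, 0], "turn": 0},
    {"claw": 1, "linear": [-70, 186, 0], "turn": 0},
    {"claw": 1, "linear": [-87, 232, 0], "turn": 0},
    {"claw": 1, "linear": [-104, 279, 0], "turn": 0},
    {"claw": 1, "linear": [-122, 325, 0], "turn": 0},
    {"claw": 1, "linear": [-140, 371, 0], "turn": 0}
  ]
}}

```text
t: 3.1
tcp_pos: [0.5859, 0.0946, 0.3514]
tcp_rot: [-3.141, 0.0, 2.985]
contact_force: [0.1, -1.1, -0.6]
width: -0.0001
finger_force: 0.0
```

```bash
python3 -c "
from h import *
rel([loc(.096,.35),loc(.096,.16)])"
```

```text
t 3.1 tcp [0.5859 0.0946 0.3514] rot [-3.141  0.     2.985] F [ 0.1 -1.1 -0.6] w -0.0001
delta mm [-15.9  59.7   1.4]
delta mm [-15.8  59.7 191.4]
```

Request:
{"fn": "servo_tool", "kwargs": {
  "deltas": [
    {"claw": 1, "linear": [-16, 40, 0], "turn": 0},
    {"claw": 1, "linear": [-16, 60, 30], "turn": 0},
    {"claw": 1, "linear": [-16, 60, 70], "turn": 0},
    {"claw": 1, "linear": [-16, 60, 110], "turn": 0},
    {"claw": 1, "linear": [-16, 60, 130], "turn": 0},
    {"claw": 1, "linear": [-16, 60, 130], "turn": 0}
  ]
}}

```text
t: 3.7
tcp_pos: [0.6087, 0.1486, 0.2171]
tcp_rot: [-3.137, -0.007, 2.983]
contact_force: [-0.2, 0.5, 0.4]
width: 0.0
finger_force: 0.0
```

Run:
```python
from h import *
rel([loc(.096,.1),loc(.096,.048)])
im,d=arm.camera("wrist"); m=arm.camera_model("wrist")
cv2.imwrite("pics/w1.png",im[:,:,::-1])
hsv=cv2.cvtColor(im,cv2.COLOR_RGB2HSV)
mk=cv2.inRange(hsv,(5,150,100),(18,255,255))
n,l,st,c=cv2.connectedComponentsWithStats(mk)
for i in range(1,n):
    if st[i,4]<150: continue
    v,u=np.nonzero((l==i)&(d>0)); P=np.array([pt(d,m,(a,b),0) for a,b in zip(u,v)])
    L=(P-H)@np.c_[ax,[-ax[1],ax[0],0],[0,0,1]]
    print(st[i],"mean",P.mean(0).round(3),"local lo/hi",np.percentile(L,[3,97],axis=0).round(3).tolist())
```

```text
t 3.7 tcp [0.6087 0.1486 0.2171] rot [-3.137 -0.007  2.983] F [-0.2  0.5  0.4] w 0.0
delta mm [ -2.7   3.2 117. ]
delta mm [ -3.1   3.5 169. ]
[ 265  168   43   50 2088] mean [0.606 0.152 0.087] local lo/hi [[0.073, -0.016, 0.087], [0.11, 0.016, 0.089]]
[530 370  30  22 346] mean [0.879 0.41  0.027] local lo/hi [[0.303, 0.269, 0.009], [0.345, 0.325, 0.055]]
```

View pics/w1.png

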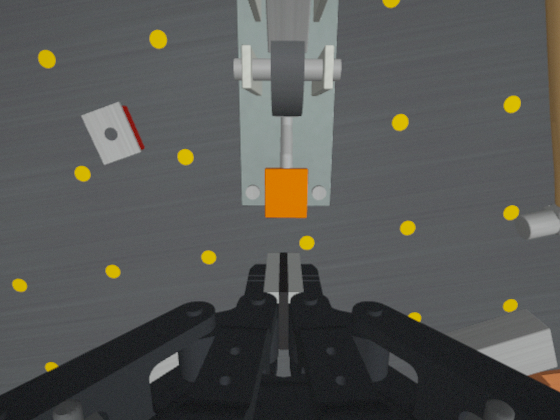

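The wrist view shows the orange pedal at (287,193), square to the view, with the shut fingers at (284,270) beside it in y. It is centred within 1 mm laterally. Now I'll press down gently.

Request:
{"fn": "servo_tool", "kwargs": {
  "deltas": [
    {"claw": 1, "linear": [0, 0, 45], "turn": 0},
    {"claw": 1, "linear": [0, 0, 90], "turn": 0},
    {"claw": 1, "linear": [0, 0, 115], "turn": 0},
    {"claw": 1, "linear": [0, 0, 127], "turn": 0},
    {"claw": 1, "linear": [0, 0, 135], "turn": 0},
    {"claw": 1, "linear": [0, 0, 142], "turn": 0},
    {"claw": 1, "linear": [0, 0, 148], "turn": 0},
    {"claw": 1, "linear": [0, 0, 154], "turn": 0}
  ]
}}

```text
t: 4.55
tcp_pos: [0.6127, 0.1499, 0.0691]
tcp_rot: [3.139, 0.005, 2.982]
contact_force: [2.2, -0.2, 2.3]
width: -0.0002
finger_force: 1.1
```

Request:
{"fn": "servo_tool", "kwargs": {
  "deltas": [
    {"claw": 1, "linear": [0, 0, 5], "turn": 0},
    {"claw": 1, "linear": [0, 0, 10], "turn": 0},
    {"claw": 1, "linear": [0, 0, 14], "turn": 0},
    {"claw": 1, "linear": [0, 0, 17], "turn": 0},
    {"claw": 1, "linear": [0, 0, 17], "turn": 0}
  ]
}}

```text
t: 5.05
tcp_pos: [0.6101, 0.1493, 0.0496]
tcp_rot: [-3.141, -0.001, 2.981]
contact_force: [0.8, 0.2, 1.7]
width: -0.0
finger_force: 0.4
```

```bash
python3 -c "
from h import *
rel([loc(.096,.048)])"
```

```text
t 5.05 tcp [0.6101 0.1493 0.0496] rot [-3.141e+00 -1.000e-03  2.981e+00] F [0.8 0.2 1.7] w -0.0
delta mm [-0.5  1.9  1.6]
```

Request:
{"fn": "servo_tool", "kwargs": {
  "deltas": [
    {"claw": 1, "linear": [0, 0, 2], "turn": 0},
    {"claw": 1, "linear": [0, 0, 4], "turn": 0},
    {"claw": 1, "linear": [0, 0, 5], "turn": 0},
    {"claw": 1, "linear": [0, 0, 5], "turn": 0}
  ]
}}

```text
t: 5.45
tcp_pos: [0.6102, 0.1493, 0.0485]
tcp_rot: [-3.141, -0.0, 2.983]
contact_force: [-6.0, 0.2, 17.2]
width: 0.0002
finger_force: 7.6
```

The force rises to 17 N at z ≈ 48 mm, so the pedal is at its end stop. Next I lift off and check that it stayed down.

Request:
{"fn": "servo_tool", "kwargs": {
  "deltas": [
    {"claw": 1, "linear": [0, 0, -20], "turn": 0},
    {"claw": 1, "linear": [0, 0, -65], "turn": 0},
    {"claw": 1, "linear": [0, 0, -110], "turn": 0},
    {"claw": 1, "linear": [0, 0, -155], "turn": 0},
    {"claw": 1, "linear": [0, 0, -200], "turn": 0},
    {"claw": 1, "linear": [0, 0, -220], "turn": 0},
    {"claw": 1, "linear": [0, 0, -220], "turn": 0},
    {"claw": 1, "linear": [0, 0, -220], "turn": 0}
  ]
}}

```text
t: 6.25
tcp_pos: [0.6095, 0.149, 0.2642]
tcp_rot: [-3.141, -0.003, 2.981]
contact_force: [-0.7, -0.6, -0.7]
width: -0.0001
finger_force: 0.0
```

```bash
cat > chk.py <<'E'
from h import *
import sys
im,d=arm.camera("wrist"); m=arm.camera_model("wrist")
cv2.imwrite(f"pics/{sys.argv[1]}.png",im[:,:,::-1])
hsv=cv2.cvtColor(im,cv2.COLOR_RGB2HSV)
n,l,st,c=cv2.connectedComponentsWithStats(cv2.inRange(hsv,(5,150,100),(18,255,255)))
for i in range(1,n):
    if st[i,4]<150: continue
    v,u=np.nonzero((l==i)&(d>0)); P=np.array([pt(d,m,(a,b),0) for a,b in zip(u,v)])
    L=(P-H)@np.c_[ax,[-ax[1],ax[0],0],[0,0,1]]
    print(st[i],"mean",P.mean(0).round(3),"local lo/hi",np.percentile(L,[3,97],axis=0).round(3).tolist())
E
python3 chk.py w2; python3 -c "
from h import *
rel([loc(-.05,.265),loc(-.05,.21)])"
```

```text
[ 268  154   34   38 1227] mean [0.602 0.151 0.049] local lo/hi [[0.07, -0.017, 0.044], [0.107, 0.014, 0.054]]
[ 481  339   79   52 1984] mean [0.895 0.424 0.021] local lo/hi [[0.302, 0.252, 0.004], [0.364, 0.359, 0.05]]
[389 360  29  23 229] mean [0.887 0.263 0.015] local lo/hi [[0.3, 0.118, 0.003], [0.376, 0.177, 0.066]]
t 6.3 tcp [0.6093 0.1489 0.2632] rot [-3.14  -0.004  2.981] F [-0.6 -0.7 -1.5] w -0.0003
delta mm [144.7   2.3  -1.2]
delta mm [144.5   2.4  53.8]
```

The pedal stayed down at 49 mm, which is fully released. Now I move above the paddle.

Request:
{"fn": "servo_tool", "kwargs": {
  "deltas": [
    {"claw": 1, "linear": [40, 2, 0], "turn": 0},
    {"claw": 1, "linear": [80, 2, 0], "turn": 0},
    {"claw": 1, "linear": [120, 2, 0], "turn": 0},
    {"claw": 1, "linear": [146, 2, 0], "turn": 0},
    {"claw": 1, "linear": [146, 2, 25], "turn": 0},
    {"claw": 1, "linear": [146, 2, 45], "turn": 0},
    {"claw": 1, "linear": [146, 2, 45], "turn": 0}
  ]
}}

```text
t: 7.0
tcp_pos: [0.4639, 0.1729, 0.2159]
tcp_rot: [-3.135, -0.008, 2.981]
contact_force: [1.0, 0.1, -0.8]
width: 0.0001
finger_force: 0.0
```

```bash
python3 chk.py w3; python3 -c "
from h import *
rel([loc(-.052,.19),loc(-.073,.17),loc(-.087,.146),loc(-.094,.119)])
im,d=arm.camera('scene');cv2.imwrite('pics/s3.png',cv2.resize(im[110:280,260:430,::-1],None,fx=3,fy=3))"
```

```text
[ 247  201   80   58 3795] mean [0.45  0.178 0.205] local lo/hi [[-0.082, -0.015, 0.179], [-0.043, 0.016, 0.218]]
t 7.05 tcp [0.4654 0.1736 0.2179] rot [-3.137 -0.005  2.981] F [-0.1 -0.   0.7] w 0.0
delta mm [ 0.7  1.1 27.9]
delta mm [21.6  1.2 48. ]
delta mm [35.5  1.3 72.1]
delta mm [42.3  1.4 99.1]
```

View pics/s3.png

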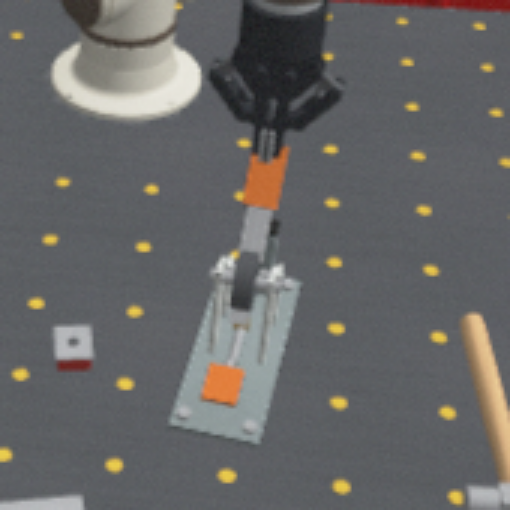

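The crop shows the shut fingertips just above the upper half of the orange paddle at (268,150), and the pedal is down at (222,383). I'll follow the paddle's arc downward.

Request:
{"fn": "servo_tool", "kwargs": {
  "deltas": [
    {"claw": 1, "linear": [0, 1, 14], "turn": 0},
    {"claw": 1, "linear": [2, 1, 24], "turn": 0},
    {"claw": 1, "linear": [4, 1, 32], "turn": 0},
    {"claw": 1, "linear": [12, 1, 40], "turn": 0},
    {"claw": 1, "linear": [18, 1, 47], "turn": 0},
    {"claw": 1, "linear": [24, 1, 54], "turn": 0},
    {"claw": 1, "linear": [24, 1, 54], "turn": 0}
  ]
}}

```text
t: 7.8
tcp_pos: [0.4435, 0.1798, 0.1667]
tcp_rot: [3.14, 0.001, 2.982]
contact_force: [-0.5, -0.2, 0.3]
width: 0.0002
finger_force: 0.1
```

Request:
{"fn": "servo_tool", "kwargs": {
  "deltas": [
    {"claw": 1, "linear": [4, 0, 7], "turn": 0},
    {"claw": 1, "linear": [8, 0, 13], "turn": 0},
    {"claw": 1, "linear": [12, 0, 20], "turn": 0},
    {"claw": 1, "linear": [15, 0, 27], "turn": 0}
  ]
}}

```text
t: 8.2
tcp_pos: [0.4296, 0.1823, 0.1396]
tcp_rot: [3.14, 0.003, 2.982]
contact_force: [4.4, -0.9, 3.3]
width: -0.0001
finger_force: 1.9
```

```bash
python3 chk.py w4; python3 -c "
from h import *
rel([loc(-.094,.119)])"
```

```text
[ 235  178   86  118 6938] mean [0.404 0.183 0.143] local lo/hi [[-0.131, -0.016, 0.138], [-0.092, 0.015, 0.147]]
t 8.25 tcp [0.4285 0.182  0.1383] rot [3.141 0.    2.981] F [2.8 1.3 1.8] w 0.0004
delta mm [ 5.  -1.5 19.3]
```

The paddle is following. On to the stop.

Request:
{"fn": "servo_tool", "kwargs": {
  "deltas": [
    {"claw": 1, "linear": [3, -1, 6], "turn": 0},
    {"claw": 1, "linear": [6, -1, 12], "turn": 0},
    {"claw": 1, "linear": [9, -1, 17], "turn": 0},
    {"claw": 1, "linear": [11, -1, 20], "turn": 0},
    {"claw": 1, "linear": [11, -1, 22], "turn": 0},
    {"claw": 1, "linear": [11, -1, 23], "turn": 0},
    {"claw": 1, "linear": [11, -1, 23], "turn": 0}
  ]
}}

```text
t: 8.95
tcp_pos: [0.4173, 0.1823, 0.1187]
tcp_rot: [-3.141, 0.0, 2.983]
contact_force: [-4.8, -1.3, 22.9]
width: -0.0001
finger_force: 11.1
```

The force reaches 23 N at z ≈ 119 mm, so the arm is on its stop. I lift clear and verify.

Request:
{"fn": "servo_tool", "kwargs": {
  "deltas": [
    {"claw": 1, "linear": [0, 0, -10], "turn": 0},
    {"claw": 1, "linear": [0, 0, -50], "turn": 0},
    {"claw": 1, "linear": [0, 0, -95], "turn": 0},
    {"claw": 1, "linear": [0, 0, -140], "turn": 0},
    {"claw": 1, "linear": [0, 0, -160], "turn": 0},
    {"claw": 1, "linear": [0, 0, -160], "turn": 0},
    {"claw": 1, "linear": [0, 0, -160], "turn": 0}
  ]
}}

```text
t: 9.65
tcp_pos: [0.4159, 0.1819, 0.2748]
tcp_rot: [-3.14, -0.004, 2.981]
contact_force: [-0.4, -0.3, -0.2]
width: 0.0004
finger_force: 0.0
```

```bash
python3 chk.py w5; python3 -c "
from h import *
rel([loc(-.094,.119)])
im,d=arm.camera('scene');cv2.imwrite('pics/s5.png',im[:,:,::-1])"
```

```text
[ 264  152   40   71 2771] mean [0.411 0.183 0.119] local lo/hi [[-0.134, -0.016, 0.118], [-0.076, 0.015, 0.121]]
t 9.7 tcp [0.4159 0.1817 0.2742] rot [-3.139 -0.004  2.981] F [-0.3  0.4  0. ] w -0.0001
delta mm [ -8.    1.3 155.2]
```

View pics/s5.png

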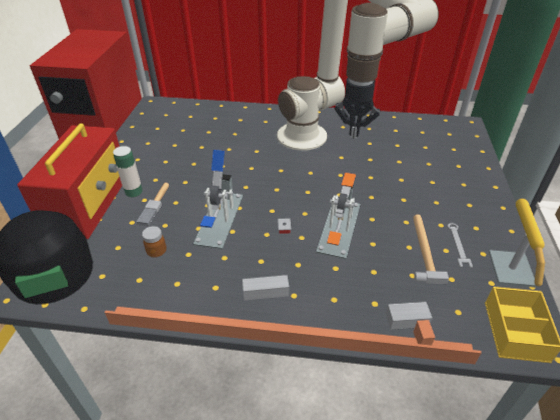

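The picture shows the orange paddle lying level at (348,181), at 119 mm, with the pedal down at (334,238). The blue rest and the loose things look unchanged, and the gripper is clear.

```bash
python3 -c "
from bench import arm
print(arm.job_done())"
```

```text
the job is handed in; nothing more can be done
None
```

The orange pedal is pressed fully down (49 mm) and the orange arm lies level on its stop (paddle at 119 mm), with the blue rest and loose things untouched; the job was handed in at about 9.7 s, with no verdict returned.

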